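# Swing a bar into line in a stop fixture

## Robot

A 6-joint arm with a two-finger parallel gripper is mounted at the origin on a cart in front of the work surface, level with it; the furniture and walls round the work are solid. World frame = base frame: x ahead of the robot, y to its left, z up, the work surface at z = 0. Lengths are in m, angles in rad, forces in N, time in s.
With the tool pointing down it reaches from about 0.375 to 0.9 m from the base axis. Payload 3.1 kg.
Tool frame: the origin (TCP) lies at the very end of the fingers, on their centre line; the grasp point (between the pads) lies 19 mm behind it (tcp_to_grasp is the distance from the TCP to the grasp point, in m); z points along the fingers, y is the direction in which the jaws open and shut (so a half turn about z gives the same grasp; the last joint's range is limited). The gripper opens to 85 mm and grips with 20 to 120 N. Pads are 22 mm wide; open, the fingers measure 114 mm over their backs; the gripper's body (76 mm by 85 mm) begins 54 mm behind the grasp point. The pads swing forward as they close: fully open they stand 13 mm farther back than shut.
Start: joints at [1.075, 0.527, 1.433, -0, 1.181, -0.178], TCP at [0.195, 0.594, 0.231] pointing down, gripper open.
Joint ranges: [-3.08, 3.08], [-0.75, 2.2], [0.22, 2.44], [-1.43, 4.57], [0, 2.65], [-2.85, 2.85]. Speed limits (rad/s): [2.79, 2.79, 3.14, 3.14, 3.14, 3.14].

## Interface

Orientations are given as a unit quaternion [x, y, z, w].
In Python, from station import sense, snapshot, camera_info, sign_off, tcp_to_grasp gives the robot as it stands.
- The arm moves only by the shell command python3 -m inch 'ROWS' [FORCE]. ROWS is JSON, a list of rows, each a list of 3 entries, a list of its own where there are three numbers: the closure, from -1 (fully open) to 1 (shut), so that 0 is half open, then the shift along the tool's x, y, z normalised to -1 to 1, where 1 is 10 cm, then the turn, a rotation vector about the tool's x, y, z normalised to -1 to 1, where 1 is 360 degrees. In form: [[jaw, [dx, dy, dz], [ax, ay, az]], ...]. A call has 1 to 20 rows; each row is the pose to reach, as a shift and turn from the pose commanded when the call began, along the tool's axes at that moment, turning the shorter way round; what a row does not reach only later rows make up. A row lasts 1/10 s, in which the tool goes at most 50 mm and 8.59 degrees, less where a joint would pass 70% of its speed; a pose out of reach is approached as far as the arm can. A call with a number of a shift or a turn outside -1 to 1 is refused whole. A call with a gripper value outside its range is refused whole. The fingers move at their own pace and stop on an object; FORCE is the grip in N (left out, the last holds). Time passes only in rows, so rows that repeat a pose let the fingers close. It gives the time, the measured TCP pose, the force and the opening at its end, in the units of the state.
- sense(): the state, without advancing time (a new reading comes with each control period).
- snapshot(name): name is "side" or "top" or "wrist"; returns (picture, depth): 400x640x3 uint8, blue, green, red; 400x640 float32, m along the optical axis (not along the pixel's ray), 0 where there is no reading.
- camera_info(name): a dict with "K" (3x3 intrinsics, pixels), "origin" and "orientation" of the camera in the world. Camera axes: x right, y down, z forward; pixel columns grow to the right and rows downward; lengths in m; the calibration is good to about 2 mm. A picture is of the moment at which its call begins: read the wrist's pose just before it. camera_info takes no time and is no camera call; for the wrist camera it gives the pose at the moment of the call.
- sign_off(): hands the job in, once; it reports no verdict.
The state is a dict: "t": time; "q": joint angles; "qd": joint speeds; "tau": joint torques, N m; "tcp_pos": TCP position; "tool_rot": TCP orientation; "force": force on the tool from outside, world axes, zero at the start; "ft_torque": the same for the moment, N m; "finger_gap": opening from 0.0 (shut) to 1.0 (fully open).
Only numpy, scipy, OpenCV 4.12 (cv2) and the standard library are available. Lean on these libraries where they do the work, as an engineer would, in place of code of your own. Each camera call takes 0.05 s, during which the arm holds its last target.

## Task

Load the aluminium bar in the plywood stop fixture: set it down on the board slanting, with its heel (the end with the one large bore) in the nest between the round post and the end stop, then swing it about the post until it lies flush along the fence, its heel still up against the end stop, and the sprung catch arm has snapped in behind it. Swing it in firmly but do not ram it, leave it lying there by itself, and do not disturb the wooden block and the brass brush.

Things in the scene. Friction and masses are not known exactly. Their poses are not given: they have to be found in the camera images.
- bar_center (a point): centre (half-way up) of the loose aluminium bar, 180 mm long (its y axis), 40 wide (x), 24 high (z, up), 0.35 to 0.6 kg. +y points to the heel end, which has one large 20 mm bore; the other (free) end has two 8 mm holes. It starts flat on the worktop, to the right of the fixture
- bar_heel (a point): point on the bar: the vertical edge where its heel end face (+y) meets its back face (-x side), half-way up; 90 mm along +y and 20 mm along -x from bar_center. When the bar is home this point lies at the nest
- nest (a point): fixed point 12 mm above the board's top where bar_heel lies when the bar is home. Axes: x away from the robot to the fence, y left along the fence, z up. All 'nest' figures are mm in this frame. The end stop is a steel block 26 mm high with its face at y 0 from x -7 to 43. Home, the bar's free end is at y -180 and its back face at x 0 to 1.5
- post (a point): axis of the fixed round steel post, 16 mm in diameter, 34 high, at nest x -8, y -8; this point is 12 mm above the board. It bears on the bar's back face near the heel. The heel goes in between post and fence while the bar slants by 0.5 to 0.7 rad, its free end nearer the robot (turned clockwise from above); bar_heel is then near nest x 5 to 9, y 0
- fence (a point): middle of the face of the fixed steel fence, 12 mm above the board; the fence is 125 mm long, 22 thick, 26 high, its face at nest x 41.5 from y -33 to -158; the bar's front face (+x) ends against it
- board (a point): centre of the top of the plywood board, 240 (x) by 270 (y) mm, 12 thick, fixed to the worktop; nest lies at x 28, y 98, z 12 mm from here
- catch_tip (a point): centre of the rounded tip (8 mm wide, top 23 mm above the board) of the sprung steel catch arm. Its pivot is at nest x -73, y -207 (boss 20 mm wide, 27 high); the tip rests at x -6, y -179, just behind a bar at home, lapping its free end by 5 mm. The swinging bar pushes it aside to the right (about 6 to 15 N felt by the pusher); it snaps back once the bar meets the fence, a hard stop
- catch (a joint): angle of the catch arm, rad: 0 at rest (and when snapped in), grows as the bar's free end pushes it aside, to 0.15 or 0.2; it also reads 0 before the bar has reached it
- pad_block: bystander: wooden block 72 x 84 x 34 mm at the left, origin under its centre
- brass_brush: bystander: brass brush 34 x 120 x 30 mm at the left, origin under its centre

How it is judged:
On the way:
1. the bar lies on the board, slanting by more than 0.2 rad, with its heel in the nest (bar_heel within 5 mm of the end stop and -5 to 16 mm along x from the nest) (y of bar_heel in the frame of nest above -0.005 m and x of bar_heel in the frame of nest between -0.005 and 0.016 m and z of bar_heel in the frame of nest below 0.005 m and angle between bar_center's own z axis and vertical below 0.06 rad and angle between the y axis of bar_center and the y axis of nest, either way round above 0.2 rad), for 0.2 s.
At the end, for the whole second after the job is handed in: the bar lies flat and at rest on the board along the fence (within 0.03 rad), its heel edge within 5 mm of the end stop and -3 to 4 mm along x from the nest point, and the catch arm is back within 0.05 rad of its rest, behind the bar (y of bar_heel in the frame of nest above -0.005 m and x of bar_heel in the frame of nest between -0.003 and 0.004 m and z of bar_heel in the frame of nest below 0.003 m and angle between bar_center's own z axis and vertical below 0.04 rad and angle between the y axis of bar_center and the y axis of nest, either way round below 0.03 rad and value of joint catch below 0.05 rad and linear speed of bar below 0.01 m/s); the robot touches nothing.
It fails at once if the bar is rammed against the fixture with more than 60 N (contact force between bar and fixture above 60 N).
It fails at once if the wooden block is moved by more than 20 mm (distance of pad_block from where it was at the start of the episode above 0.02 m).
It fails at once if the brass brush is moved by more than 20 mm (distance of brass_brush from where it was at the start of the episode above 0.02 m).
It also fails if it takes over 53 s, if anything falls off the work surface, if the arm or the gripper's body presses on something with over 40 N, if the wrist force passes 120 N, or if a joint passes its speed limit or range.

## Working session

There is one attempt and no reset: what is moved stays moved. The work goes in short steps, Python scripts to look and compute and a shell command to move; the robot and the scene stay as the last step left them, time stands still between calls to the robot, and variables do not carry over. Pictures are saved under pics/ and viewed, and the job is handed in when it is done.

```bash
ls; mkdir -p pics
python3 - <<'E'
from station import *
import cv2
s=sense(); print({k:s[k] for k in ('t','tcp_pos','tool_rot','force','finger_gap')}, tcp_to_grasp)
for n in ("side","top"):
    p,d=snapshot(n); c=camera_info(n); print(n,c)
    cv2.imwrite(f"pics/{n}0.png",p)
    import numpy as np; np.save(f"pics/{n}0.npy",d)
E
```

```text
pics
{'t': 0.0, 'tcp_pos': array([0.19434168, 0.59327433, 0.23031962]), 'tool_rot': array([ 1.57730560e-01,  9.87481582e-01, -1.03271746e-03, -3.58634615e-04]), 'force': array([ 0.49944181,  0.55187612, -0.02070604]), 'finger_gap': 1.0001967007390413} 0.0187
side {'K': array([[369.14588765,   0.        , 321.022895  ],
       [  0.        , 369.14588765, 200.50494027],
       [  0.        ,   0.        ,   1.        ]]), 'origin': array([-0.03831551, -0.79373161,  0.54617392]), 'orientation': array([ 0.81472791, -0.23013043,  0.15916573, -0.50786287])}
top {'K': array([[365.47369784,   0.        , 319.16847396],
       [  0.        , 365.47369784, 196.08331912],
       [  0.        ,   0.        ,   1.        ]]), 'origin': array([0.3911248 , 0.03366402, 1.08988618]), 'orientation': array([ 0.71129059, -0.70015181,  0.04403036, -0.04375452])}
```

View pics/top0.png

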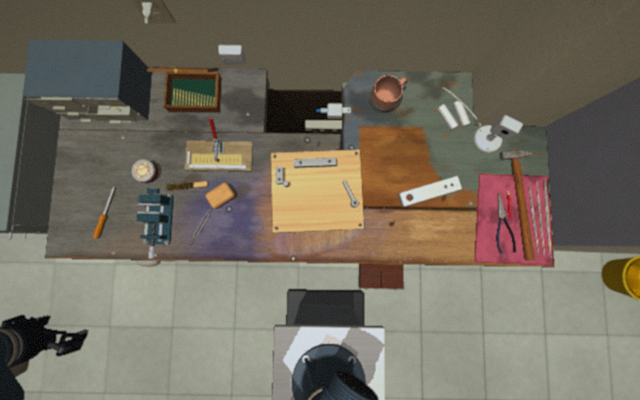

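View pics/side0.png

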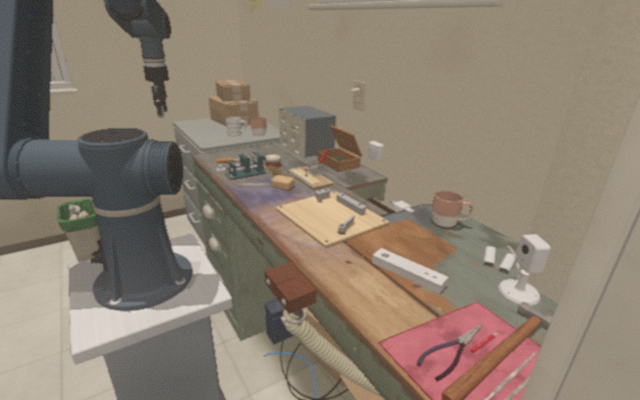

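Run:
```python
import cv2
p=cv2.imread('pics/top0.png')
cv2.imwrite('pics/z1.png',cv2.resize(p[135:245,260:370],None,fx=5,fy=5,interpolation=cv2.INTER_CUBIC))
cv2.imwrite('pics/z2.png',cv2.resize(p[160:225,385:480],None,fx=7,fy=7,interpolation=cv2.INTER_CUBIC))
```

```text
(no output)
```

View pics/z1.png

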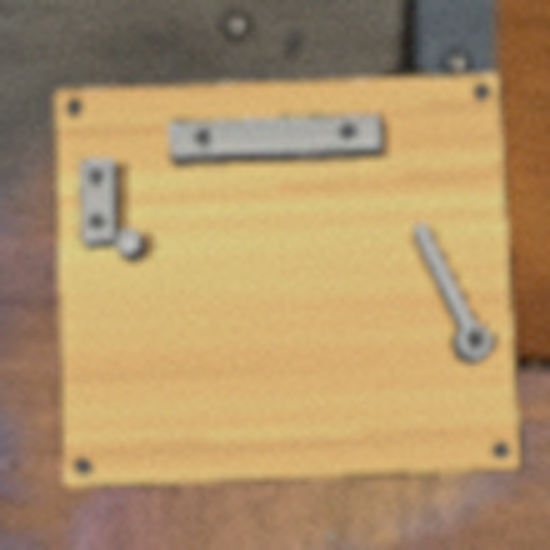

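View pics/z2.png

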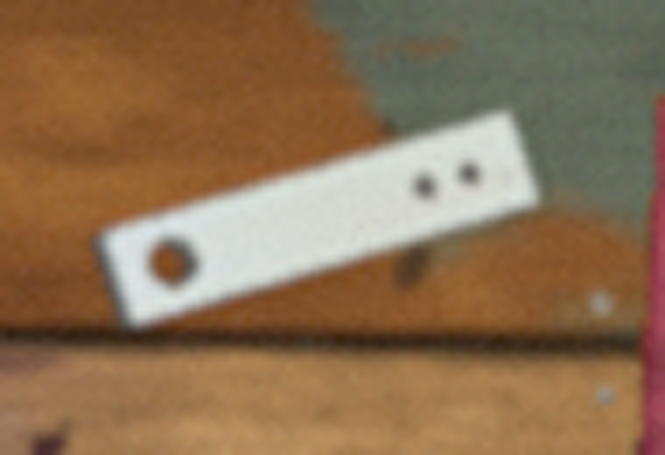

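The zooms show the bar's heel bore at about (410,197) and its free end at (462,180). The board spans about (271–364, 150–232). The post is near (286,183), the end stop at (280,175) and the catch tip at (344,181).

```bash
cat > h.py <<'E'
import numpy as np, cv2
from scipy.spatial.transform import Rotation as R
def ray(c,uv,z):
    K=c["K"];o=np.array(c["origin"]);Rm=R.from_quat(c["orientation"]).as_matrix()
    d=Rm@np.array([(uv[0]-K[0,2])/K[0,0],(uv[1]-K[1,2])/K[1,1],1.])
    return o+d*(z-o[2])/d[2]
def proj(c,P):
    K=c["K"];q=R.from_quat(c["orientation"]).as_matrix().T@(np.array(P)-np.array(c["origin"]))
    return np.array([K[0,0]*q[0]/q[2]+K[0,2],K[1,1]*q[1]/q[2]+K[1,2]])
def quad(mask,c,z):
    cs,_=cv2.findContours(mask,cv2.RETR_EXTERNAL,cv2.CHAIN_APPROX_NONE)
    k=max(cs,key=cv2.contourArea)
    pts=np.array([ray(c,p[0],z)[:2] for p in k],np.float32)
    r=cv2.minAreaRect(pts); return r,cv2.boxPoints(r),k
E
python3 - <<'E'
from h import *
from station import camera_info
c=camera_info('top'); p=cv2.imread('pics/top0.png'); d=np.load('pics/top0.npy')
h=cv2.cvtColor(p,cv2.COLOR_BGR2HSV)
m=cv2.inRange(h,(12,60,130),(32,200,255)); m[:, :262]=0; m[:,370:]=0; m[:145]=0;m[236:]=0
m=cv2.morphologyEx(m,cv2.MORPH_OPEN,np.ones((3,3)))
print('board',*quad(m,c,0.012)[:2])
b=cv2.inRange(h,(0,0,170),(180,50,255)); b[:,:390]=0;b[:,472:]=0;b[:165]=0;b[220:]=0
print('bar',*quad(b,c,0.024)[:2])
for u,v in [(430,190),(420,193),(317,200),(300,200)]:
    P=ray(c,(u,v),0); o=np.array(c['origin']); Rm=R.from_quat(c['orientation']).as_matrix()
    K=c['K']; q=np.array([(u-K[0,2])/K[0,0],(v-K[1,2])/K[1,1],1])*d[v,u]; print(o+Rm@q)
z=lambda u,v:(260+(u+.5)/5-.5,135+(v+.5)/5-.5)
for n,uv,h_ in [('post',(133,243),.046),('tip',(419,227),.035),('pivot',(474,341),.039),('stopTR',(118,160),.038),('stopBR',(113,243),.038),('fenceBL',(173,155),.038),('fenceBR',(383,149),.038)]:
    print(n,ray(c,z(*uv),h_))
E
```

```text
board ((0.5460855960845947, 0.03472539037466049), (0.27081429958343506, 0.3017483949661255), 0.9008593559265137) [[ 0.4083231   0.18345203]
 [ 0.41306728 -0.11825906]
 [ 0.6838481  -0.11400124]
 [ 0.6791039   0.18770984]]
bar ((0.5459700226783752, -0.2932839095592499), (0.041025564074516296, 0.18034112453460693), 17.6550350189209) [[ 0.499076   -0.2135816 ]
 [ 0.5537708  -0.38542867]
 [ 0.59286404 -0.3729862 ]
 [ 0.53816926 -0.20113915]]
[ 0.54785892 -0.29276277  0.02130545]
[ 0.53771802 -0.2615847   0.02658556]
[0.5140682  0.0405643  0.01054583]
[0.51279694 0.09086064 0.01470166]
post [0.55748883 0.13016568 0.046     ]
tip [ 0.57137669 -0.03583714  0.035     ]
pivot [ 0.50439446 -0.06787879  0.039     ]
stopTR [0.6078349  0.14101464 0.038     ]
stopBR [0.55857835 0.14255397 0.038     ]
fenceBL [0.61133264 0.10886817 0.038     ]
fenceBR [ 0.61688386 -0.01417985  0.038     ]
```

Run:
```python
from h import *
from station import camera_info
c=camera_info('top')
z=lambda u,v:(260+(u+.5)/5-.5,135+(v+.5)/5-.5)
P=np.array([ray(c,z(*uv),.012)[:2] for uv in [(57,90),(495,74),(520,467),(66,486)]]) # FL FR NR NL
print(P, P.mean(0)); 
for i in range(4): e=P[(i+1)%4]-P[i]; print(np.linalg.norm(e),e)
ay=(P[0]-P[1])+(P[3]-P[2]); ax=(P[0]-P[3])+(P[1]-P[2])
a1=np.arctan2(-ay[0],ay[1]);a2=np.arctan2(ax[1],ax[0]);print(a1,a2)
F={'post':((133,243),.046,(-8,-8)),'tip':((419,227),.035,(-6,-179)),'pivot':((474,341),.039,(-73,-207)),'stopTR':((118,160),.038,(43,0)),'stopBR':((113,243),.038,(-7,0)),'fenceBL':((173,155),.038,(41.5,-33)),'fenceBR':((383,149),.038,(41.5,-158))}
A=[];B=[]
for n,(uv,h_,l) in F.items(): B.append(ray(c,z(*uv),h_)[:2]);A.append(np.array(l)/1000)
for q,l in zip(P,[(92,37),(92,-233),(-148,-233),(-148,37)]): B.append(q);A.append(np.array(l)/1000)
A=np.array(A);B=np.array(B)
def kab(A,B):
    a=A-A.mean(0);b=B-B.mean(0);H=a.T@b
    th=np.arctan2(H[0,1]-H[1,0],H[0,0]+H[1,1]);Rm=np.array([[np.cos(th),-np.sin(th)],[np.sin(th),np.cos(th)]])
    return th,B.mean(0)-Rm@A.mean(0),Rm
for s in (slice(0,7),slice(7,11),slice(0,11)):
    th,t,Rm=kab(A[s],B[s]);print('th',th,'nest',t);print(((A[s]@Rm.T+t-B[s])*1000).round(1).tolist())
```

```text
[[ 0.65558104  0.18165806]
 [ 0.66970852 -0.08256644]
 [ 0.43322039 -0.09782125]
 [ 0.41789872  0.16875842]] [0.54410217 0.0425072 ]
0.2646019095466638 [ 0.01412748 -0.2642245 ]
0.23697962313617568 [-0.23648812 -0.01525481]
0.26701961074826597 [-0.01532167  0.26657967]
0.23803210896300048 [0.23768232 0.01289964]
0.05542343687340163 0.059306598730414384
th 0.05553764967870102 nest [0.56620946 0.14100406]
[[1.2, 2.4], [-1.2, -2.2], [0.4, -1.9], [1.3, 2.4], [0.6, -1.9], [-1.9, 1.5], [-0.5, -0.3]]
th 0.05714234470711459 nest [0.56645956 0.14194636]
[[0.6, 2.5], [1.9, -2.9], [-1.2, -1.3], [-1.3, 1.7]]
th 0.056312752855835896 nest [0.56628937 0.1413354 ]
[[1.3, 2.7], [-1.0, -1.9], [0.7, -1.6], [1.4, 2.7], [0.7, -1.6], [-1.8, 1.9], [-0.3, 0.1], [0.5, 1.8], [1.5, -3.6], [-1.6, -1.8], [-1.5, 1.2]]
```

```bash
python3 -m inch '[[-1,[-0.5,-0.5,0],[0,0,0]],[-1,[-1,-1,0],[0,0,0]],[-1,[-1,-1,0],[0,0,0]]]'; python3 -m inch '[[-1,[-0.4,-0.4,0],[0,0,0]],[-1,[-0.8,-0.8,0],[0,0,0]],[-1,[-1,-1,0],[0,0,0]]]';python3 -m inch '[[-1,[-0.4,-0.4,0],[0,0,0]],[-1,[-0.8,-0.8,0],[0,0,0]],[-1,[-1,-1,0],[0,0,0]]]'; python3 -m inch '[[-1,[-0.4,-0.4,0],[0,0,0]],[-1,[-0.8,-0.8,0],[0,0,0]],[-1,[-0.8,-0.8,0],[0,0,0.02]],[-1,[-0.8,-0.8,0],[0,0,0.15]],[-1,[-0.8,-0.8,0],[0,0,0.15]],[-1,[-0.8,-0.8,0],[0,0,0.15]],[-1,[-0.8,-0.8,0],[0,0,0.15]],[-1,[-0.8,-0.8,0],[0,0,0.15]],[-1,[-0.8,-0.8,0],[0,0,0.15]],[-1,[-0.8,-0.8,0],[0,0,0.15]],[-1,[-0.8,-0.8,0],[0,0,0.15]]]'
python3 - <<'E'
from station import *
import cv2,numpy as np
s=sense(); c=camera_info('wrist'); p,d=snapshot('wrist'); print(s['t'],s['tcp_pos'],s['tool_rot'],s['q'],c)
cv2.imwrite('pics/w1.png',p);np.save('pics/w1.npy',d)
import pickle;pickle.dump(c,open('pics/w1.pkl','wb'))
E
```

```text
t: 0.4
tcp_pos: [0.2586, 0.4655, 0.2307]
tool_rot: [0.157, 0.988, -0.001, -0.0]
force: [0.6, 0.2, -0.6]
finger_gap: 1.003
t: 0.7
tcp_pos: [0.3227, 0.3393, 0.2311]
tool_rot: [0.158, 0.987, -0.0, -0.0]
force: [0.8, 0.2, -0.6]
finger_gap: 1.003
t: 1.0
tcp_pos: [0.3868, 0.2132, 0.2312]
tool_rot: [0.158, 0.987, -0.0, -0.0]
force: [0.4, 0.4, -0.7]
finger_gap: 1.0
t: 2.1
tcp_pos: [0.4372, 0.1144, 0.2312]
tool_rot: [0.588, 0.809, -0.0, -0.0]
force: [-0.6, 0.0, -0.5]
finger_gap: 0.999
2.1 [0.43718087 0.11441723 0.23115031] [ 5.88235231e-01  8.08689833e-01 -1.50219627e-04 -2.10196600e-04] [ 7.80294879e-03  2.96056789e-01  1.84972635e+00  9.95795324e-06
  9.96326165e-01 -3.05249049e-01] {'K': array([[288.7970069 ,   0.        , 321.58262122],
       [  0.        , 288.7970069 , 202.99633602],
       [  0.        ,   0.        ,   1.        ]]), 'origin': array([0.41295138, 0.18753337, 0.37280743]), 'orientation': array([0.97590083, 0.15405718, 0.02340316, 0.15276205])}
```

View pics/w1.png

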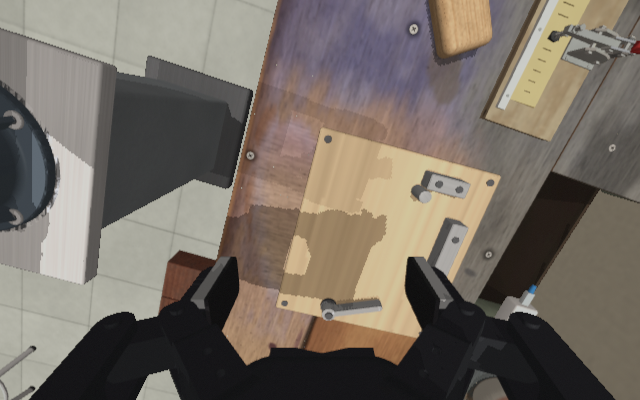

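The wrist view shows the board from (326,128) at near-left to (500,178) at far-left. The post is near (423,195), the end stop near (448,184), the catch tip near (380,305) and the catch pivot near (328,309).

Run:
```python
import cv2
p=cv2.imread('pics/w1.png')
cv2.imwrite('pics/w1z.png',cv2.resize(p[120:340,270:510],None,fx=3.3,fy=2.7*3.3/2.7,interpolation=cv2.INTER_CUBIC)[:600*2])
cv2.imwrite('pics/w1a.png',cv2.resize(p[150:290,390:510],None,fx=4,fy=4,interpolation=cv2.INTER_CUBIC))
cv2.imwrite('pics/w1b.png',cv2.resize(p[280:340,270:400],None,fx=6,fy=6,interpolation=cv2.INTER_CUBIC))
```

```text
(no output)
```

View pics/w1a.png

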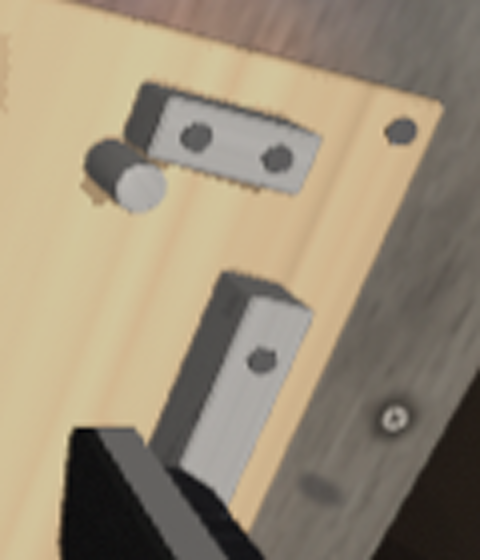

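View pics/w1b.png

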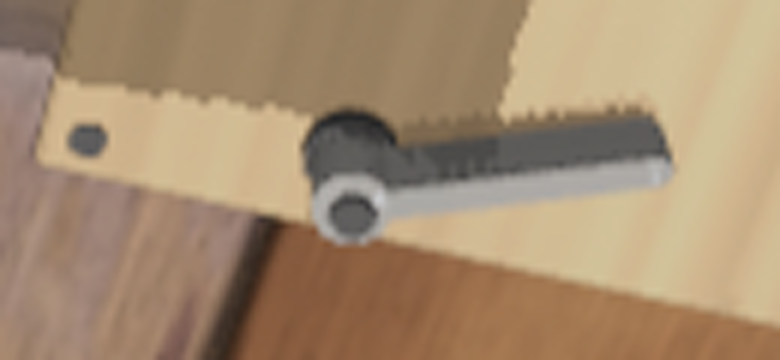

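```bash
cat > fit.py <<'E'
from h import *
def kab(A,B):
    a=A-A.mean(0);b=B-B.mean(0);H=a.T@b
    th=np.arctan2(H[0,1]-H[1,0],H[0,0]+H[1,1]);Rm=np.array([[np.cos(th),-np.sin(th)],[np.sin(th),np.cos(th)]])
    return th,B.mean(0)-Rm@A.mean(0),Rm
E
python3 - <<'E'
from fit import *
import pickle
c=pickle.load(open('pics/w1.pkl','rb'))
za=lambda u,v:(390+(u+.5)/4-.5,150+(v+.5)/4-.5)
zb=lambda u,v:(270+(u+.5)/6-.5,280+(v+.5)/6-.5)
F={'post':(za(141,188),.046,(-8,-8)),'s1':(za(150,155),.038,(-7,0)),'s2':(za(298,193),.038,(43,0)),'f1':(za(252,293),.038,(41.5,-33)),'f2':(za(312,316),.038,(63.5,-33)),
'piv':(zb(352,210),.039,(-73,-207)),'tip':(zb(654,174),.035,(-6,-179)),'FL':(za(442,104),.012,(92,37)),'NR':(zb(40,160),.012,(-148,-233)),'NL':((322,128),.012,(-148,37))}
A=np.array([np.array(v[2])/1e3 for v in F.values()]);B=np.array([ray(c,v[0],v[1])[:2] for v in F.values()])
for s in (slice(0,5),slice(0,7),slice(0,10)):
    th,t,Rm=kab(A[s],B[s]);print('th',th,'nest',t);print(((A[s]@Rm.T+t-B[s])*1000).round(1).tolist())
E
```

```text
th 0.03294367031291234 nest [0.56583049 0.14178167]
[[-0.1, 0.8], [-1.3, -0.1], [1.2, -1.4], [-0.3, -0.6], [0.5, 1.3]]
th 0.04814686556431261 nest [0.56592008 0.14173103]
[[0.1, 0.6], [-1.2, -0.3], [1.3, -0.8], [0.3, -0.0], [1.0, 2.3], [-1.3, -2.5], [-0.2, 0.6]]
th 0.054314005065377625 nest [0.56594679 0.14154335]
[[0.1, 0.4], [-1.2, -0.5], [1.3, -0.7], [0.5, 0.1], [1.2, 2.5], [0.1, -3.0], [0.9, 0.5], [2.9, 1.4], [-2.8, -2.8], [-3.1, 2.3]]
```

```bash
python3 -m inch '[[-1,[-0.5,0,0],[0,0,0]],[-1,[-1,0,0],[0,0,0]]]' 40; python3 -m inch '[[-1,[-0.5,0,0],[0,0,0]],[-1,[-1,0,0],[0,0,0]]]'; python3 -m inch '[[-1,[-0.5,0,0],[0,0,0]],[-1,[-1,0,0],[0,0,0]]]';  python3 -m inch '[[-1,[-0.5,0,0.2],[0,0,0]],[-1,[-1,-0.22,0.4],[0,0,0]],[-1,[-1,-0.22,0.6],[0,0,0]]]'; python3 -m inch '[[-1,[-0.21,0,0.1],[0,0,0.001]],[-1,[-0.21,0,0.3],[0,0,0.001]],[-1,[-0.21,0,0.3],[0,0,0.001]],[-1,[-0.21,0,0.3],[0,0,0.001]]]'
python3 - <<'E'
from station import *
import cv2,numpy as np
s=sense(); c=camera_info('wrist'); p,d=snapshot('wrist'); print(s['t'],s['tcp_pos'],s['tool_rot'],s['q'])
cv2.imwrite('pics/w2.png',p)
import pickle;pickle.dump(c,open('pics/w2.pkl','wb'))
E
```

```text
t: 2.35
tcp_pos: [0.4681, 0.0194, 0.2314]
tool_rot: [0.587, 0.81, 0.0, 0.0]
force: [2.2, 0.9, 1.1]
finger_gap: 0.993
t: 2.55
tcp_pos: [0.499, -0.0777, 0.2314]
tool_rot: [0.588, 0.809, 0.0, 0.0]
force: [-0.2, 0.6, -0.2]
finger_gap: 1.0
t: 2.75
tcp_pos: [0.5296, -0.1732, 0.2313]
tool_rot: [0.589, 0.808, 0.0, -0.0]
force: [0.4, -0.2, -0.7]
finger_gap: 0.998
t: 3.05
tcp_pos: [0.5402, -0.2793, 0.1714]
tool_rot: [0.59, 0.807, -0.001, 0.003]
force: [0.3, 0.4, -0.4]
finger_gap: 0.998
t: 3.45
tcp_pos: [0.5451, -0.2926, 0.1409]
tool_rot: [0.591, 0.807, 0.0, -0.001]
force: [-0.1, -0.1, -0.1]
finger_gap: 1.0
3.45 [ 0.54505853 -0.29259523  0.14092888] [ 5.91156987e-01  8.06556010e-01  6.94249292e-05 -9.02505045e-04] [-6.73101712e-01  6.29393887e-01  1.52822035e+00  7.85121249e-05
  9.85787580e-01 -9.78955721e-01]
```

View pics/w2.png

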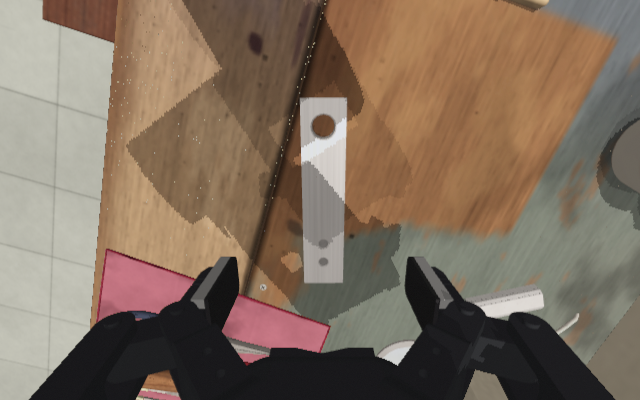

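Run:
```python
from fit import *
import pickle
c=pickle.load(open('pics/w2.pkl','rb'))
P=np.array([ray(c,uv,.024)[:2] for uv in [(301,97),(347,98),(343,283),(304,283)]])
print(P,P.mean(0),[np.linalg.norm(P[i]-P[(i+1)%4]) for i in range(4)])
d=(P[0]+P[1]-P[2]-P[3]);print(np.arctan2(-d[0],d[1]))
t=np.array([.54505853,-.29259523]);q=R.from_quat([.591157,.806556,0,0]).as_matrix()
print(q[:2,:2].T@(P.mean(0)-t), np.degrees(np.arctan2(q[1,1],q[0,1])))
```

```text
[[ 0.5011963  -0.21426355]
 [ 0.53837914 -0.20336241]
 [ 0.59303527 -0.37430192]
 [ 0.5546859  -0.3864554 ]] [ 0.54682415 -0.29459582] [np.float64(0.03874788636382655), np.float64(0.17946479221189057), np.float64(0.040229112451028816), np.float64(0.1803085374717952)]
0.3053181944449581
[-0.00243934  0.00108139] 17.52165458454248
```

```bash
python3 -m inch '[[-1,[-0.02,0.01,0.4],[0,0,0]],[-1,[-0.02,0.01,0.8],[0,0,0]],[-1,[-0.02,0.01,1],[0,0,0]],[-1,[-0.02,0.01,1],[0,0,0]]]' 60; python3 -m inch '[[-1,[0,0,0.2],[0,0,0]],[-1,[0,0,0.36],[0,0,0]],[-1,[0,0,0.36],[0,0,0]],[0.2,[0,0,0.36],[0,0,0]],[1,[0,0,0.36],[0,0,0]],[1,[0,0,0.36],[0,0,0]],[1,[0,0,0.36],[0,0,0]],[1,[0,0,0.36],[0,0,0]],[1,[0,0,0.36],[0,0,0]],[1,[0,0,0.36],[0,0,0]],[1,[0,0,0.36],[0,0,0]]]' 60
```

```text
t: 3.9
tcp_pos: [0.5457, -0.293, 0.0394]
tool_rot: [0.591, 0.807, 0.0, -0.002]
force: [-0.0, -0.1, -0.0]
finger_gap: 0.997
t: 5.0
tcp_pos: [0.5475, -0.2953, 0.0067]
tool_rot: [0.591, 0.806, -0.0, 0.001]
force: [-1.8, 0.9, 6.8]
finger_gap: 0.453
```

```bash
python3 -m inch '[[1,[0,0,-0.1],[0,0,0]],[1,[0,0,-0.4],[0,0,0]],[1,[0,0,-0.8],[0,0,0]],[1,[0,0,-0.8],[0,0,0]],[1,[0,0,-0.8],[0,0,0]]]'
python3 - <<'E'
from station import *
import cv2,numpy as np
s=sense(); c=camera_info('wrist'); p,d=snapshot('wrist'); print(s['t'],s['tcp_pos'],s['tool_rot'],s['force'],s['q'])
cv2.imwrite('pics/w3.png',p)
import pickle;pickle.dump(c,open('pics/w3.pkl','wb'))
E
```

```text
t: 5.5
tcp_pos: [0.5469, -0.2945, 0.0857]
tool_rot: [0.591, 0.806, 0.0, 0.0]
force: [-0.4, 0.1, -5.3]
finger_gap: 0.456
5.5 [ 0.54694115 -0.29451903  0.08571577] [5.91407184e-01 8.06373026e-01 3.54006073e-05 2.92151250e-04] [-0.39757997  0.10898092 -5.27670158] [-6.73656675e-01  7.08835483e-01  1.55552761e+00  1.23089500e-04
  8.76648640e-01 -9.78926047e-01]
```

View pics/w3.png

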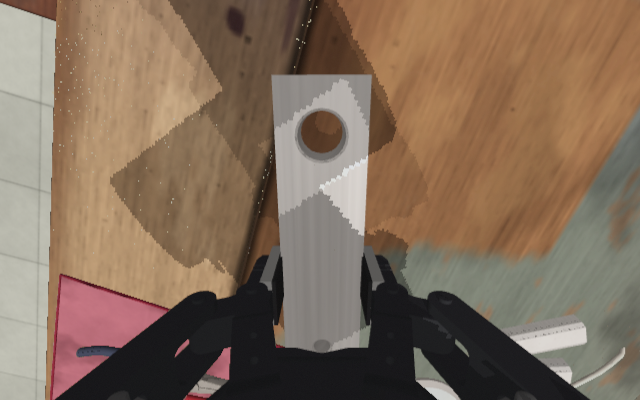

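Run:
```python
from fit import *
import pickle
c=pickle.load(open('pics/w3.pkl','rb'))
q=R.from_quat([.591407,.806373,0,0]).as_matrix(); t=np.array([.54694,-.29452])
P=np.array([ray(c,uv,.103)[:2] for uv in [(272,75),(371,75),(283,300),(364,300)]])
print([(q[:2,:2].T@(p-t)*1000).round(1) for p in P],np.linalg.norm(P[0]-P[1]))
```

```text
[array([ 90.4, -20.3]), array([90.4, 18.9]), array([-14.5, -20.3]), array([-14.5,  20.8])] 0.03918950897778777
```

```bash
python3 -m inch '[[1,[0.3,0.1,-0.05],[0,0,0]],[1,[0.7,0.2,-0.1],[0,0,0]],[1,[1,0.3,-0.1],[0,0,0]]]'; python3 -m inch '[[1,[0.4,0.1,0],[0,0,0]],[1,[0.8,0.2,0],[0,0,0]],[1,[1,0.3,0],[0,0,0]]]'; python3 -m inch '[[1,[0.4,0.1,0],[0,0,0]],[1,[0.8,0.2,0],[0,0,0]],[1,[1,0.3,0],[0,0,0]],[1,[1,0.3,0],[0,0,0.022]],[1,[1,0.3,0],[0,0,0.044]],[1,[1,0.3,0],[0,0,0.066]],[1,[1,0.3,0],[0,0,0.088]],[1,[1,0.3,0],[0,0,0.11]],[1,[1,0.3,0],[0,0,0.125]],[1,[1,0.3,0],[0,0,0.1355]],[1,[1,0.3,0],[0,0,0.1355]],[1,[1,0.3,0],[0,0,0.1355]]]'
cat > st.py <<'E'
from station import *
import sys
from fit import *
s=sense();Q=R.from_quat(s['tool_rot']).as_matrix();t=np.array(s['tcp_pos'])
h=np.arctan2(Q[1,1],Q[0,1]);N=np.array([.566,.1415]);th=.055
Rn=np.array([[np.cos(th),-np.sin(th)],[np.sin(th),np.cos(th)]])
heel=t[:2]+Q[:2,:2]@np.array([.0904,-.020])
print('t',s['t'],'tcp',t.round(4),'force',s['force'].round(1),'slant',round(h-th,4),'heel nest mm',(Rn.T@(heel-N)*1000).round(1),'tcp nest',(Rn.T@(t[:2]-N)*1000).round(1))
if len(sys.argv)>2:
    g=N+Rn@np.array([float(sys.argv[1]),float(sys.argv[2])])/1000
    print('tool shift for heel to target (0.1m):',(Q[:2,:2].T@(g-heel)*10).round(3))
E
python3 st.py 9 -3
```

```text
t: 5.85
tcp_pos: [0.543, -0.1875, 0.0932]
tool_rot: [0.592, 0.806, -0.0, -0.003]
force: [0.8, 0.4, -5.3]
finger_gap: 0.454
t: 6.15
tcp_pos: [0.5398, -0.0815, 0.0928]
tool_rot: [0.591, 0.807, -0.001, -0.005]
force: [-0.5, -0.7, -5.9]
finger_gap: 0.454
t: 7.35
tcp_pos: [0.5415, 0.0187, 0.0939]
tool_rot: [0.871, 0.491, -0.001, -0.001]
force: [0.0, -0.3, -5.4]
finger_gap: 0.454
t 7.35 tcp [0.5415 0.0187 0.0939] force [ 0.  -0.3 -5.4] slant -0.5997 heel nest mm [  3.3 -35.3] tcp nest [ -31.2 -121.3]
tool shift for heel to target (0.1m): [ 0.299 -0.136]
```

```bash
python3 -m inch '[[1,[0.2,-0.1,0],[0,0,0]],[1,[0.29,-0.136,0.1],[0,0,0]],[1,[0.29,-0.136,0.2],[0,0,0]],[1,[0.29,-0.136,0.2],[0,0,0]],[1,[0.29,-0.136,0.2],[0,0,0]]]'; python3 st.py 9 -3
python3 - <<'E'
from station import *
import cv2,numpy as np,pickle
c=camera_info('wrist'); p,d=snapshot('wrist')
cv2.imwrite('pics/w4.png',p); pickle.dump(c,open('pics/w4.pkl','wb'))
p,d=snapshot('top'); cv2.imwrite('pics/t4.png',p)
E
```

```text
t: 7.85
tcp_pos: [0.5455, 0.0499, 0.0744]
tool_rot: [0.872, 0.49, -0.001, -0.0]
force: [-0.5, -0.1, -4.2]
finger_gap: 0.447
t 7.85 tcp [0.5455 0.0499 0.0744] force [-0.5 -0.1 -4.2] slant -0.601 heel nest mm [ 9.1 -4.4] tcp nest [-25.5 -90.3]
tool shift for heel to target (0.1m): [ 0.011 -0.009]
```

View pics/w4.png

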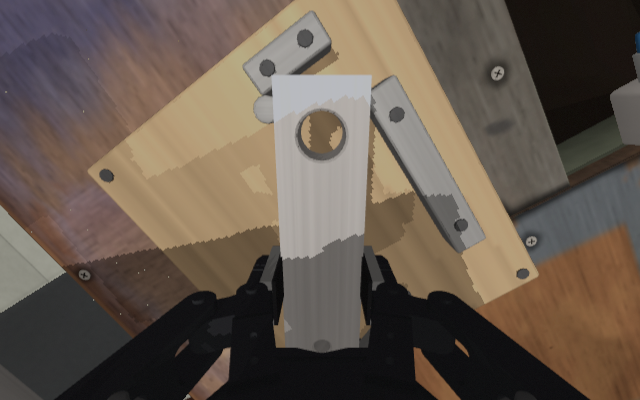

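Run:
```python
import cv2
p=cv2.imread('pics/w4.png')
cv2.imwrite('pics/w4z.png',cv2.resize(p[0:160,230:430],None,fx=4,fy=3.75*4/3.75,interpolation=cv2.INTER_CUBIC)[:600])
```

```text
(no output)
```

View pics/w4z.png

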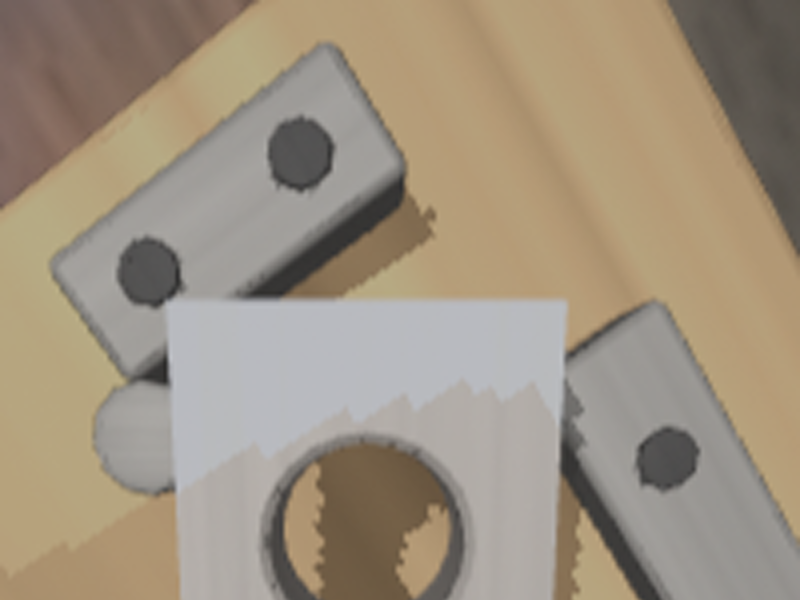

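Run:
```python
from fit import *
import pickle
c=pickle.load(open('pics/w4.pkl','rb'))
z=lambda u,v:(230+(u+.5)/4-.5,(v+.5)/4-.5)
F=[((150,436),.046,(-8,-8)),((132,378),.038,(-7,0)),((403,168),.038,(43,0)),((565,357),.038,(41.5,-33)),((655,300),.038,(63.5,-33))]
A=np.array([f[2] for f in F])/1e3;B=np.array([ray(c,z(*f[0]),f[1])[:2] for f in F])
th,t,Rm=kab(A,B);print(th,t,((A@Rm.T+t-B)*1000).round(1).tolist())
for th,t in((th,t),(.055,t)):
  Rm=np.array([[np.cos(th),-np.sin(th)],[np.sin(th),np.cos(th)]])
  print([(Rm.T@(ray(c,z(*uv),.0917)[:2]-t)*1000).round(1) for uv in((167,300),(566,300))])
```

```text
0.06828582360887772 [0.5677721  0.14052378] [[0.1, -0.0], [-0.5, -0.7], [2.1, -0.1], [-4.6, -0.3], [2.9, 1.2]]
[array([ 7.9, -3.8]), array([ 40.2, -26.6])]
[array([ 8. , -3.7]), array([ 40.5, -26. ])]
```

```bash
python3 -m inch '[[1,[0,0,0.2],[0,0,0]],[1,[0,0,0.35],[0,0,0]],[1,[0,0,0.45],[0,0,0]],[1,[0,0,0.52],[0,0,0]],[1,[0,0,0.54],[0,0,0]],[1,[0,0,0.54],[0,0,0]]]'; python3 st.py 8 0
```

```text
t: 8.55
tcp_pos: [0.5464, 0.0502, 0.0213]
tool_rot: [0.872, 0.49, 0.0, 0.0]
force: [-0.5, -1.0, -5.3]
finger_gap: 0.453
t 8.55 tcp [0.5464 0.0502 0.0213] force [-0.5 -1.  -5.3] slant -0.6012 heel nest mm [10.  -4.2] tcp nest [-24.6 -90. ]
tool shift for heel to target (0.1m): [ 0.023 -0.04 ]
```

```bash
python3 -m inch '[[1,[0,0,0.01],[0,0,0]],[1,[0,0,0.02],[0,0,0]],[1,[0,0,0.025],[0,0,0]],[1,[0,0,0.025],[0,0,0]]]'; python3 st.py 8 0
```

```text
t: 8.95
tcp_pos: [0.5462, 0.0504, 0.019]
tool_rot: [0.872, 0.49, 0.0, 0.0]
force: [0.0, 0.2, -5.0]
finger_gap: 0.452
t 8.95 tcp [0.5462 0.0504 0.019 ] force [ 0.   0.2 -5. ] slant -0.601 heel nest mm [ 9.9 -4. ] tcp nest [-24.8 -89.9]
tool shift for heel to target (0.1m): [ 0.023 -0.038]
```

```bash
python3 -m inch '[[1,[0,0,0.005],[0,0,0]],[1,[0,0,0.01],[0,0,0]],[1,[0,0,0.012],[0,0,0]],[1,[0,0,0.012],[0,0,0]]]'; python3 st.py 8 0;  python3 -m inch '[[1,[0.008,-0.006,0],[0,0,0]],[1,[0.016,-0.012,0],[0,0,0]],[1,[0.016,-0.012,0],[0,0,0]]]'; python3 st.py 8 0
```

```text
t: 9.35
tcp_pos: [0.5463, 0.0504, 0.0186]
tool_rot: [0.872, 0.49, 0.0, 0.0]
force: [-1.8, -0.3, 6.3]
finger_gap: 0.452
t 9.35 tcp [0.5463 0.0504 0.0186] force [-1.8 -0.3  6.3] slant -0.6011 heel nest mm [ 9.9 -4. ] tcp nest [-24.7 -89.9]
tool shift for heel to target (0.1m): [ 0.022 -0.039]
t: 9.65
tcp_pos: [0.5465, 0.0511, 0.0186]
tool_rot: [0.871, 0.491, 0.0, 0.001]
force: [-1.0, -4.5, 5.5]
finger_gap: 0.45
t 9.65 tcp [0.5465 0.0511 0.0186] force [-1.  -4.5  5.5] slant -0.5997 heel nest mm [10.1 -3.3] tcp nest [-24.4 -89.2]
tool shift for heel to target (0.1m): [ 0.015 -0.036]
```

```bash
python3 -m inch '[[1,[0.008,-0.006,0],[0,0,0]],[1,[0.016,-0.012,0],[0,0,0]],[1,[0.016,-0.012,0],[0,0,0]],[1,[0.016,-0.012,0],[0,0,0]]]'; python3 st.py 8 0
python3 - <<'E'
from station import *
import cv2,numpy as np,pickle
c=camera_info('wrist'); p,d=snapshot('wrist')
cv2.imwrite('pics/w5.png',cv2.resize(p[0:160,230:430],None,fx=4,fy=4,interpolation=cv2.INTER_CUBIC)[:600]); pickle.dump(c,open('pics/w5.pkl','wb'))
E
```

```text
t: 10.05
tcp_pos: [0.5468, 0.0529, 0.0187]
tool_rot: [0.871, 0.491, 0.0, 0.001]
force: [-0.5, -5.1, 4.1]
finger_gap: 0.449
t 10.05 tcp [0.5468 0.0529 0.0187] force [-0.5 -5.1  4.1] slant -0.5998 heel nest mm [10.5 -1.5] tcp nest [-24.  -87.4]
tool shift for heel to target (0.1m): [-0.002 -0.029]
```

View pics/w5.png

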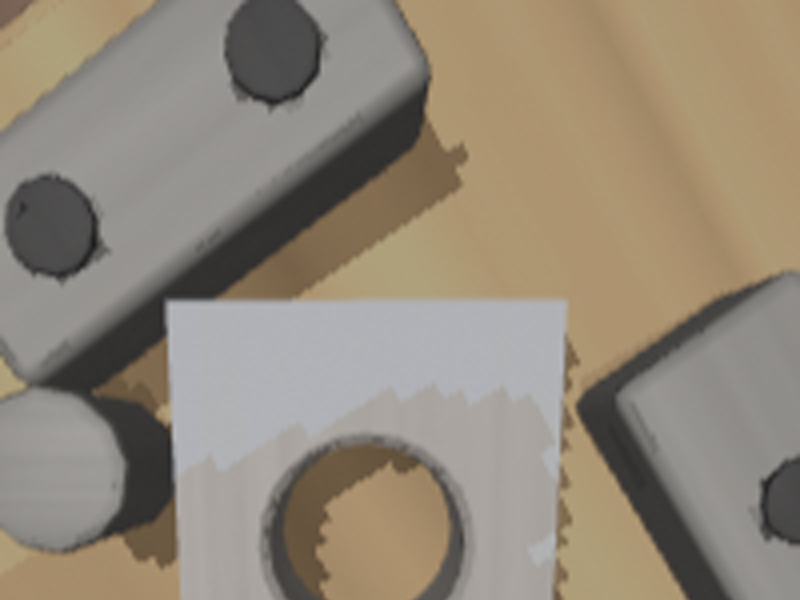

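```bash
python3 -m inch '[[1,[0.006,-0.008,0],[0,0,0]],[1,[0.012,-0.018,0],[0,0,0]],[1,[0.014,-0.026,0],[0,0,0]],[1,[0.014,-0.026,0],[0,0,0]]]'; python3 st.py 8 0
```

```text
t: 10.5
tcp_pos: [0.5468, 0.0541, 0.0187]
tool_rot: [0.871, 0.491, 0.001, 0.003]
force: [0.8, -9.3, 3.1]
finger_gap: 0.455
t 10.5 tcp [0.5468 0.0541 0.0187] force [ 0.8 -9.3  3.1] slant -0.5998 heel nest mm [10.5 -0.3] tcp nest [-24.  -86.2]
tool shift for heel to target (0.1m): [-0.012 -0.022]
```

```bash
python3 -m inch '[[1,[-0.008,-0.012,0],[0,0,0]],[1,[-0.014,-0.024,0],[0,0,0]],[1,[-0.014,-0.024,0],[0,0,0]]]'; python3 st.py 8 0
python3 - <<'E'
from station import *
import cv2,numpy as np,pickle
c=camera_info('wrist'); p,d=snapshot('wrist')
cv2.imwrite('pics/w6.png',cv2.resize(p[0:160,230:430],None,fx=4,fy=4,interpolation=cv2.INTER_CUBIC)[:600]); pickle.dump(c,open('pics/w6.pkl','wb'))
E
```

```text
t: 10.8
tcp_pos: [0.5463, 0.0543, 0.0188]
tool_rot: [0.872, 0.49, 0.004, 0.004]
force: [4.2, -9.4, -0.0]
finger_gap: 0.454
t 10.8 tcp [0.5463 0.0543 0.0188] force [ 4.2 -9.4 -0. ] slant -0.6021 heel nest mm [10.2 -0.1] tcp nest [-24.5 -86. ]
tool shift for heel to target (0.1m): [-0.012 -0.019]
```

View pics/w6.png

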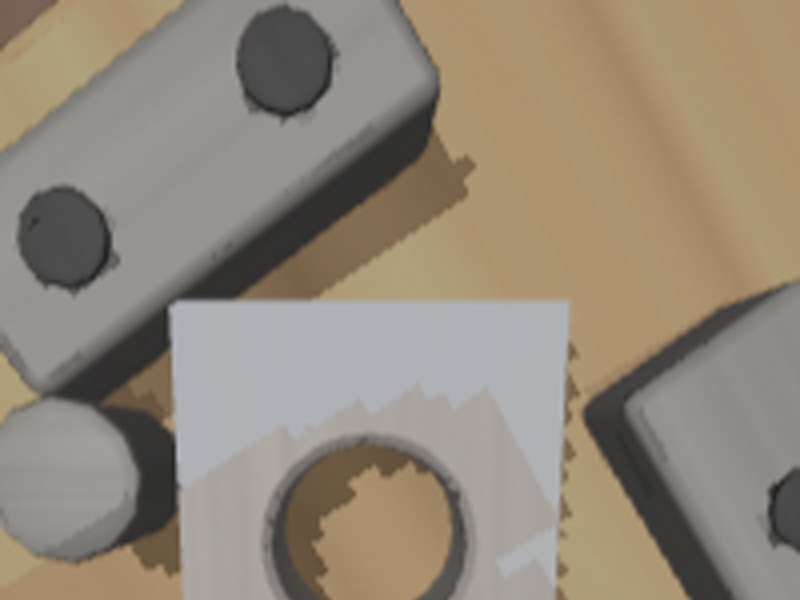

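```bash
python3 -m inch '[[0.1,[0,0,0],[0,0,0]],[-0.3,[0,0,0],[0,0,0]],[-0.6,[0,0,0],[0,0,0]],[-0.6,[0,0,0],[0,0,0]],[-0.6,[0,0,0],[0,0,0]],[-0.6,[0,0,-0.2],[0,0,0]],[-0.6,[0,0,-0.6],[0,0,0]],[-0.6,[0,0,-1],[0,0,0]],[-0.6,[0,0,-1],[0,0,0]],[-0.6,[0,0,-1],[0,0,0]]]'
python3 - <<'E'
from station import *
import cv2,numpy as np,pickle
c=camera_info('wrist'); p,d=snapshot('wrist')
cv2.imwrite('pics/w7.png',p); pickle.dump(c,open('pics/w7.pkl','wb'))
E
```

```text
t: 11.85
tcp_pos: [0.5419, 0.0572, 0.1186]
tool_rot: [0.871, 0.49, 0.001, 0.001]
force: [-0.1, 0.7, -0.2]
finger_gap: 0.8
```

View pics/w7.png

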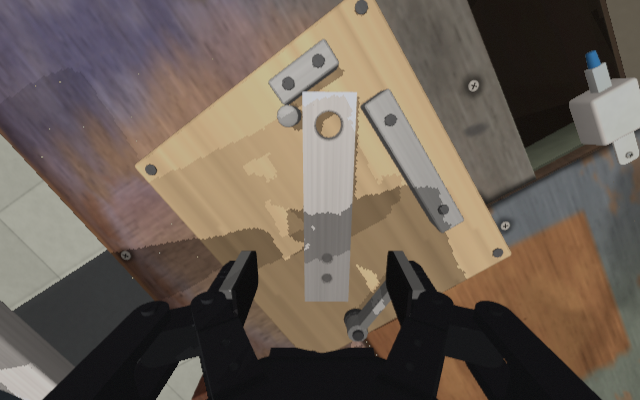

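```bash
cat > swing.py <<'E'
import sys
from fit import *
from station import sense
N=np.array([.566,.1415]);th=.055
Rn=np.array([[np.cos(th),-np.sin(th)],[np.sin(th),np.cos(th)]])
s=sense();Q=R.from_quat(s['tool_rot']).as_matrix();t=np.array(s['tcp_pos'])
h0=np.arctan2(Q[1,1],Q[0,1])
def tgt(phi,S,d):
    h=(8+8*np.sin(phi))/np.cos(phi)-8
    p=np.array([h,0])-S*np.array([np.sin(phi),np.cos(phi)])-d*np.array([np.cos(phi),-np.sin(phi)])
    return p
S=float(sys.argv[1]);d=float(sys.argv[2]);zt=float(sys.argv[3])
print('tcp',t.round(4),'F',s['force'].round(1),'t',s['t'],'heading-th',round(h0-th,3),'nest',(Rn.T@(t[:2]-N)*1000).round(1))
for phi in map(float,sys.argv[4:]):
    w=N+Rn@tgt(phi,S,d)/1000
    dl=Q.T@np.array([*(w-t[:2]),zt-t[2]])*10
    turn=-((th-phi)-h0)/(2*np.pi)
    print(phi,tgt(phi,S,d).round(1),'shift',dl.round(3),'turn',round(turn,4))
E
python3 - <<'E'
from fit import *
import pickle
c=pickle.load(open('pics/w7.pkl','rb'))
th=.055;N=np.array([.566,.1415]);Rn=np.array([[np.cos(th),-np.sin(th)],[np.sin(th),np.cos(th)]])
P=np.array([Rn.T@(ray(c,uv,.036)[:2]-N)*1000 for uv in [(303,92),(357,92),(349,301),(305,301)]])
print(P.round(1),[np.linalg.norm(P[i]-P[(i+1)%4]).round(1) for i in range(4)]);d=P[0]+P[1]-P[2]-P[3];print(np.arctan2(d[0],d[1]))
# post top, s1,s2,f1
print([(Rn.T@(ray(c,uv,z)[:2]-N)*1000).round(1) for uv,z in [((288,116),.046),((338,64),.038),((362,104),.038)]])
E
python3 swing.py 155 28 0.07 0.6
```

```text
[[  11.3   -1.6]
 [  43.6  -23.8]
 [ -58.  -171. ]
 [ -91.2 -148.2]] [np.float64(39.2), np.float64(178.9), np.float64(40.3), np.float64(178.8)]
0.6072169914375576
[array([-6.6, -9.4]), array([42.2, -0.7]), array([ 42. , -32.7])]
tcp [0.5409 0.0572 0.1175] F [-0.  0. -0.] t 11.9 heading-th -0.601 nest [-29.7 -82.8]
0.6 [-103.5 -112.1] shift [-0.659 -0.442  0.475] turn -0.0001
```

```bash
python3 -m inch '[[1,[-0.3,-0.2,0],[0,0,0]],[1,[-0.66,-0.44,0],[0,0,0]],[1,[-0.66,-0.44,0.3],[0,0,0]],[1,[-0.66,-0.44,0.5],[0,0,0]],[1,[-0.66,-0.44,0.5],[0,0,0]],[1,[-0.66,-0.44,0.5],[0,0,0]],[1,[-0.66,-0.44,0.5],[0,0,0]]]' 60; python3 swing.py 155 28 0.019 0.6
python3 - <<'E'
from station import *
import cv2
p,d=snapshot('top'); cv2.imwrite('pics/t8.png',cv2.resize(p[125:255,250:400],None,fx=4.5,fy=4.5,interpolation=cv2.INTER_CUBIC))
E
```

```text
t: 12.6
tcp_pos: [0.4699, 0.0235, 0.0677]
tool_rot: [0.872, 0.49, 0.0, 0.0]
force: [0.1, -1.3, 0.3]
finger_gap: 0.001
tcp [0.4699 0.0235 0.0677] F [ 0.1 -1.3  0.3] t 12.6 heading-th -0.601 nest [-102.4 -112.6]
0.6 [-103.5 -112.1] shift [-0.002 -0.011  0.487] turn -0.0001
```

View pics/t8.png

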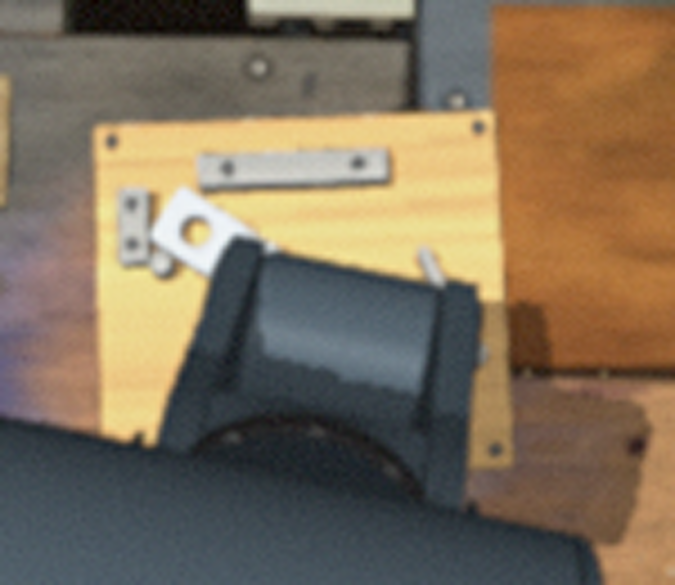

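The top view shows the bar slanting in the nest, with its heel corner by the end stop at zoom (150,235). The arm is behind it and clear of the catch.

```bash
python3 -m inch '[[1,[0,-0.01,0.2],[0,0,0]],[1,[0,-0.01,0.4],[0,0,0]],[1,[0,-0.01,0.49],[0,0,0]],[1,[0,-0.01,0.49],[0,0,0]]]'; python3 swing.py 155 14.5 0.0185 0.6 0.55 0.5 0.45 0.4 0.35 0.3
```

```text
t: 13.05
tcp_pos: [0.4685, 0.024, 0.0182]
tool_rot: [0.872, 0.49, -0.0, -0.0]
force: [0.2, -0.1, -0.6]
finger_gap: 0.001
tcp [0.4685 0.024  0.0182] F [ 0.2 -0.1 -0.6] t 13.05 heading-th -0.601 nest [-103.8 -111.9]
0.6 [ -92.3 -119.7] shift [ 0.     0.139 -0.003] turn -0.0001
0.55 [ -87.1 -124.6] shift [-0.01   0.209 -0.003] turn -0.0081
0.5 [ -81.5 -129.1] shift [-0.016  0.28  -0.004] turn -0.0161
0.45 [ -75.7 -133.3] shift [-0.017  0.352 -0.004] turn -0.024
0.4 [ -69.6 -137.1] shift [-0.015  0.424 -0.004] turn -0.032
0.35 [ -63.3 -140.6] shift [-0.008  0.496 -0.004] turn -0.0399
0.3 [ -56.8 -143.8] shift [ 0.003  0.568 -0.004] turn -0.0479
```

```bash
python3 -m inch '[[1,[0,0.05,0],[0,0,0]],[1,[0,0.1,0],[0,0,0]],[1,[0,0.14,0],[0,0,0]],[1,[-0.005,0.175,0],[0,0,-0.004]],[1,[-0.01,0.21,0],[0,0,-0.008]],[1,[-0.013,0.245,0],[0,0,-0.012]],[1,[-0.016,0.28,0],[0,0,-0.016]],[1,[-0.017,0.315,0],[0,0,-0.02]],[1,[-0.017,0.35,0],[0,0,-0.024]],[1,[-0.016,0.388,0],[0,0,-0.028]],[1,[-0.015,0.424,0],[0,0,-0.032]]]'; python3 swing.py 155 14.5 0.0185 0.4 0.35 0.3 0.25 0.2 0.15 0.1 0.05 0.0
python3 - <<'E'
from station import *
import cv2
for n in('top','side','wrist'):
  p,d=snapshot(n); cv2.imwrite(f'pics/{n}9.png',p)
E
```

```text
t: 14.15
tcp_pos: [0.5049, 0.0002, 0.0185]
tool_rot: [0.817, 0.576, 0.0, 0.0]
force: [-3.2, 0.0, 0.4]
finger_gap: -0.001
tcp [5.049e-01 2.000e-04 1.850e-02] F [-3.2  0.   0.4] t 14.15 heading-th -0.398 nest [ -68.8 -137.7]
0.4 [ -69.6 -137.1] shift [ 0.002 -0.011  0.   ] turn 0.0003
0.35 [ -63.3 -140.6] shift [-0.006  0.061  0.   ] turn -0.0076
0.3 [ -56.8 -143.8] shift [-0.01   0.134  0.   ] turn -0.0156
0.25 [ -50.1 -146.6] shift [-0.009  0.206  0.   ] turn -0.0236
0.2 [ -43.2 -149. ] shift [-0.005  0.279  0.   ] turn -0.0315
0.15 [ -36.2 -151.1] shift [0.003 0.352 0.001] turn -0.0395
0.1 [ -29.1 -152.8] shift [0.015 0.424 0.001] turn -0.0474
0.05 [ -21.8 -154.1] shift [0.031 0.496 0.001] turn -0.0554
0.0 [ -14.5 -155. ] shift [0.051 0.567 0.001] turn -0.0633
```

View pics/wrist9.png

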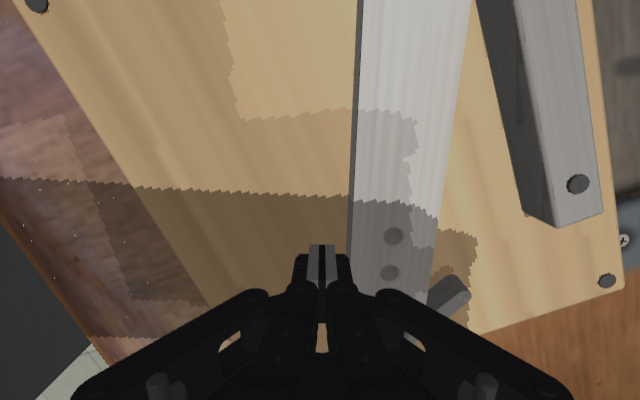

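View pics/side9.png

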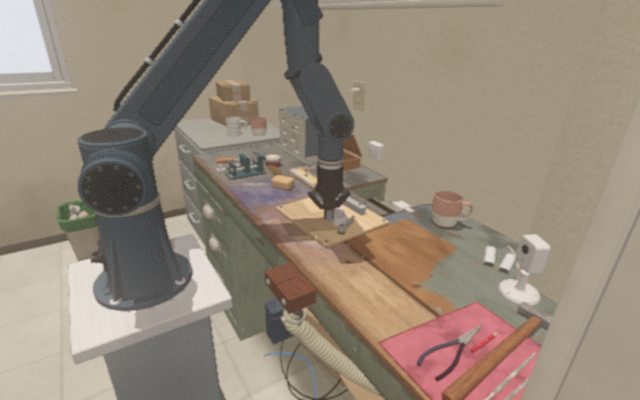

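Run:
```python
import cv2
p=cv2.imread('pics/top9.png'); cv2.imwrite('pics/t9.png',cv2.resize(p[135:245,260:380],None,fx=5,fy=5,interpolation=cv2.INTER_CUBIC))
```

```text
(no output)
```

View pics/t9.png

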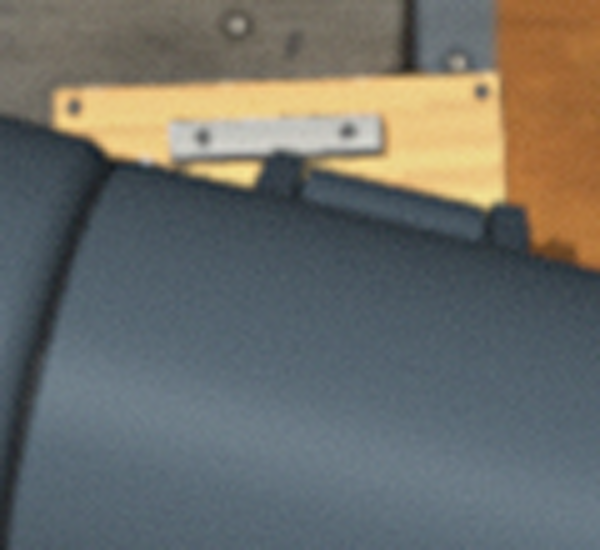

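```bash
cat > hole.py <<'E'
from fit import *
import pickle
c=pickle.load(open('pics/w2.pkl','rb'))
P=np.array([ray(c,uv,.024)[:2] for uv in [(301,97),(347,98),(343,283),(304,283)]])
y=(P[0]+P[1]-P[2]-P[3]);y/=np.linalg.norm(y);x=np.array([y[1],-y[0]]);C=P.mean(0)
for uv in [(323,243.5),(323,262),(323,126)]:
    d=ray(c,uv,.024)[:2]-C;print('hole bar coords',(np.array([x@d,y@d])*1000).round(1))
E
python3 hole.py
python3 - <<'E'
from fit import *
from station import camera_info
c=camera_info('wrist')
th=.055;N=np.array([.566,.1415]);Rn=np.array([[np.cos(th),-np.sin(th)],[np.sin(th),np.cos(th)]])
f=lambda uv,z:Rn.T@(ray(c,uv,z)[:2]-N)*1000
a,b=f((393,236),.036),f((389,272),.036);e1,e2=f((363,0),.036),f((354,200),.036)
print(a,b,e1,e2,'slant',np.arctan2(*(e1-e2)),np.arctan2(*(a-b)))
print('fence end', f((557,227),.038), 'exp 41.5(63.5),-158')
E
```

```text
hole bar coords [ -0.6 -45.2]
hole bar coords [ -0.6 -65.6]
hole bar coords [-0.8 66.7]
[ -28.38460475 -132.0600311 ] [ -36.34921977 -149.57699785] [ -8.18010387 -37.46408751] [ -38.91579182 -108.36162301] slant 0.4090672109403644 0.4267390214967973
fence end [  42.13435074 -156.14656375] exp 41.5(63.5),-158
```

```bash
python3 -m inch '[[1,[-0.003,0.03,0],[0,0,-0.004]],[1,[-0.006,0.06,0],[0,0,-0.008]],[1,[-0.008,0.1,0],[0,0,-0.012]],[1,[-0.01,0.135,0],[0,0,-0.016]],[1,[-0.01,0.17,0],[0,0,-0.02]],[1,[-0.009,0.205,0],[0,0,-0.024]]]';  python3 -m inch '[[1,[0.001,0.035,0],[0,0,-0.004]],[1,[0.002,0.07,0],[0,0,-0.008]]]'; python3 swing.py 155 14.5 0.0185 0.2 0.15 0.1 0.05 0.0;  python3 - <<'E'
from station import *
import cv2
for n in('wrist',):
  p,d=snapshot(n); cv2.imwrite(f'pics/{n}10.png',p)
E
```

```text
t: 14.9
tcp_pos: [0.5188, -0.0063, 0.0184]
tool_rot: [0.771, 0.636, -0.003, -0.004]
force: [-9.0, -0.6, 5.9]
finger_gap: -0.002
t: 15.1
tcp_pos: [0.5274, -0.0083, 0.0182]
tool_rot: [0.755, 0.655, -0.002, -0.002]
force: [-4.5, -1.4, 0.9]
finger_gap: 0.001
tcp [ 0.5274 -0.0083  0.0182] F [-4.5 -1.4  0.9] t 15.1 heading-th -0.196 nest [ -46.7 -147.5]
0.2 [ -43.2 -149. ] shift [-0.008  0.038 -0.003] turn 0.0006
0.15 [ -36.2 -151.1] shift [-0.015  0.11  -0.003] turn -0.0074
0.1 [ -29.1 -152.8] shift [-0.018  0.184 -0.004] turn -0.0153
0.05 [ -21.8 -154.1] shift [-0.016  0.257 -0.004] turn -0.0233
0.0 [ -14.5 -155. ] shift [-0.011  0.331 -0.005] turn -0.0312
```

View pics/wrist10.png

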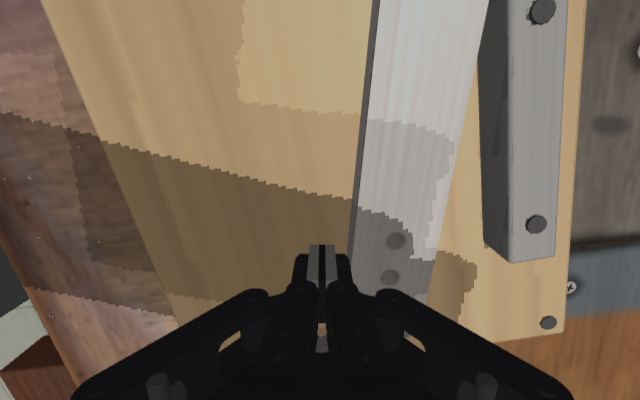

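```bash
cat > chk.py <<'E'
import sys
from fit import *
from station import camera_info
c=camera_info('wrist')
th=.055;N=np.array([.566,.1415]);Rn=np.array([[np.cos(th),-np.sin(th)],[np.sin(th),np.cos(th)]])
f=lambda uv,z:Rn.T@(ray(c,uv,z)[:2]-N)*1000
v=list(map(float,sys.argv[1:]))
a=f(v[0:2],.036);e1,e2=f(v[2:4],.036),f(v[4:6],.036)
p=np.arctan2(*(e1-e2));y=np.array([np.sin(p),np.cos(p)]);x=np.array([y[1],-y[0]])
print('slant',p,'heel',a+135.2*y-20*x,'edge',e1,e2)
print('fence',f(v[6:8],.038))
E
python3 chk.py 396 241 379 0 359 200 513 262
```

```text
slant 0.25189280576676115 heel [ 7.77891222 -0.93646985] edge [ -1.25594931 -38.82685047] [ -20.4745709  -113.50313166]
fence [  46.18957443 -157.44373279]
```

```bash
python3 -m inch '[[1,[-0.002,0.035,0],[0,0,-0.003]],[1,[-0.004,0.07,0],[0,0,-0.006]],[1,[-0.005,0.1,0],[0,0,-0.01]]]';  python3 -m inch '[[1,[0,0.03,0],[0,0,-0.003]],[1,[0,0.06,0],[0,0,-0.006]],[1,[0,0.09,0],[0,0,-0.01]]]'; python3 swing.py 155 14.5 0.0185 0.05 0.0;  python3 - <<'E'
from station import *
import cv2
for n in('wrist',):
  p,d=snapshot(n); cv2.imwrite(f'pics/{n}11.png',p)
E
```

```text
t: 15.45
tcp_pos: [0.5407, -0.0105, 0.0185]
tool_rot: [0.735, 0.679, 0.0, 0.0]
force: [-2.8, -1.5, -1.5]
finger_gap: 0.0
t: 15.75
tcp_pos: [0.5483, -0.0112, 0.0185]
tool_rot: [0.713, 0.701, -0.001, -0.001]
force: [-5.7, -4.0, 0.4]
finger_gap: 0.002
tcp [ 0.5483 -0.0112  0.0185] F [-5.7 -4.   0.4] t 15.75 heading-th -0.071 nest [ -26.1 -151.5]
0.05 [ -21.8 -154.1] shift [-0.023  0.044  0.   ] turn -0.0034
0.0 [ -14.5 -155. ] shift [-0.027  0.118 -0.   ] turn -0.0113
```

View pics/wrist11.png

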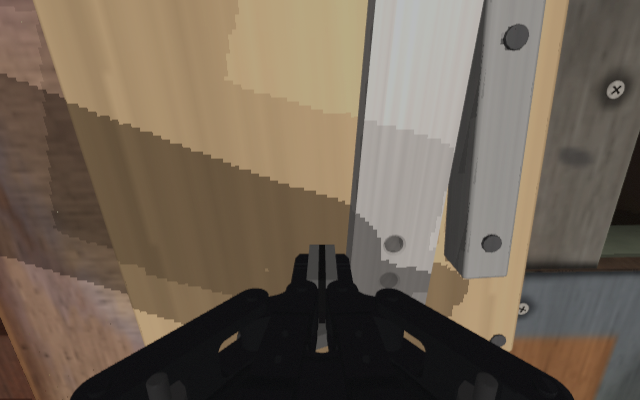

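```bash
python3 chk.py 394 243 374 0 356 180 463 277
```

```text
slant 0.13167781466130757 heel [ 7.83566842 -0.228102  ] edge [  1.97378023 -37.66460699] [  -6.96057641 -105.12212925]
fence [  42.84537581 -156.36369355]
```

```bash
python3 -m inch '[[1,[0,0.02,0],[0,0,-0.002]],[1,[0,0.04,0],[0,0,-0.004]],[1,[0,0.06,0],[0,0,-0.006]]]';  python3 -m inch '[[1,[0,0.02,0],[0,0,-0.002]],[1,[0,0.04,0],[0,0,-0.004]]]';  python3 -m inch '[[1,[0,0.015,0],[0,0,-0.002]],[1,[0,0.03,0],[0,0,-0.003]]]'; python3 swing.py 155 14.5 0.0185 0.0;  python3 - <<'E'
from station import *
import cv2
for n in('wrist',):
  p,d=snapshot(n); cv2.imwrite(f'pics/{n}12.png',p)
E
```

```text
t: 16.1
tcp_pos: [0.5544, -0.0113, 0.0185]
tool_rot: [0.7, 0.714, -0.001, -0.0]
force: [-3.6, -2.4, 0.1]
finger_gap: -0.005
t: 16.3
tcp_pos: [0.5584, -0.0112, 0.0185]
tool_rot: [0.691, 0.723, -0.001, -0.0]
force: [-3.7, -4.4, -0.3]
finger_gap: -0.001
t: 16.5
tcp_pos: [0.563, -0.0109, 0.0188]
tool_rot: [0.684, 0.729, 0.001, 0.001]
force: [-2.3, 0.0, -0.5]
finger_gap: -0.001
tcp [ 0.563  -0.0109  0.0188] F [-2.3  0.  -0.5] t 16.5 heading-th 0.009 nest [ -11.3 -152. ]
0.0 [ -14.5 -155. ] shift [-0.03  -0.032  0.003] turn 0.0014
```

View pics/wrist12.png

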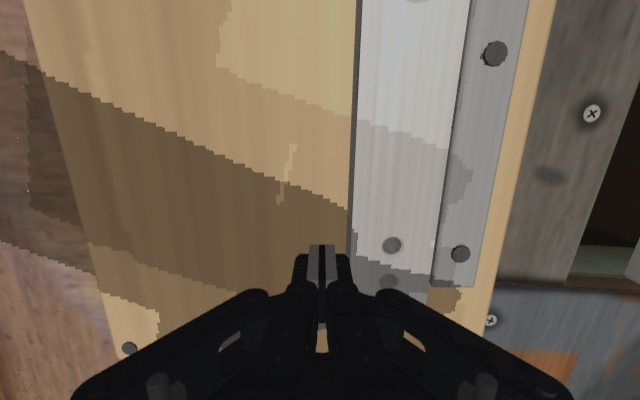

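```bash
python3 chk.py 391 245 360 0 351 200 430 282; python3 -m inch '[[1,[0,0.01,0],[0,0,0]],[1,[0,0.02,0],[0,0,0]]]';  python3 -m inch '[[1,[0,0.01,0],[0,0,0]],[1,[0,0.02,0],[0,0,0]]]'
```

```text
slant 0.0031003179429213183 heel [ 1.92336783 -0.46696269] edge [  1.83927138 -36.15373602] [   1.59946755 -113.50163149]
fence [  41.67627144 -154.52308646]
t: 16.75
tcp_pos: [0.5637, -0.0108, 0.0189]
tool_rot: [0.684, 0.729, -0.0, -0.0]
force: [-4.2, -2.1, 3.2]
finger_gap: -0.001
t: 16.95
tcp_pos: [0.5638, -0.0107, 0.0188]
tool_rot: [0.684, 0.729, -0.002, -0.002]
force: [-8.0, -3.4, 5.9]
finger_gap: -0.002
```

```bash
python3 -m inch '[[1,[0,0.01,0],[0,0,0]],[1,[0,0.02,0],[0,0,0]]]';  python3 -m inch '[[1,[0,0.01,0],[0,0,0]],[1,[0,0.02,0],[0,0,0]],[1,[0,0.03,0],[0,0,0]]]'
python3 - <<'E'
from station import *
import cv2
p,d=snapshot('side'); cv2.imwrite('pics/s13.png',cv2.resize(p[180:250,270:400],None,fx=6,fy=6,interpolation=cv2.INTER_CUBIC))
E
```

```text
t: 17.15
tcp_pos: [0.5638, -0.0106, 0.0188]
tool_rot: [0.684, 0.73, -0.003, -0.003]
force: [-11.2, -5.3, 8.7]
finger_gap: 0.001
t: 17.45
tcp_pos: [0.5638, -0.0106, 0.0188]
tool_rot: [0.684, 0.73, -0.005, -0.006]
force: [-16.1, -8.5, 13.9]
finger_gap: 0.002
```

View pics/s13.png

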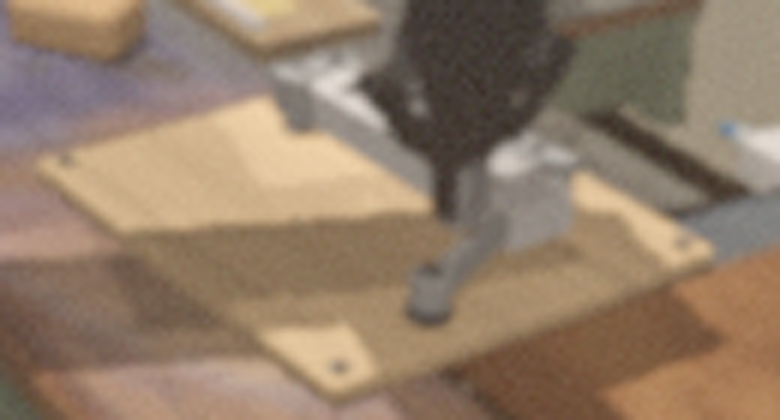

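```bash
python3 -m inch '[[1,[0,-0.08,0],[0,0,0]],[1,[0,-0.16,0],[0,0,0]],[1,[0,-0.25,0],[0,0,0]],[1,[0,-0.25,-0.2],[0,0,0]],[1,[0,-0.25,-0.6],[0,0,0]],[1,[0,-0.25,-1],[0,0,0]],[1,[0,-0.25,-1],[0,0,0]]]'; python3 -m inch '[[1,[-0.2,-0.5,-0.1],[0,0,0]],[1,[-0.5,-1,-0.3],[0,0,0]],[1,[-0.5,-1,-0.3],[0,0,0]],[1,[-0.5,-1,-0.3],[0,0,0]],[1,[-0.5,-1,-0.3],[0,0,0]]]';python3 - <<'E'
from station import *
import cv2,pickle
s=sense();c=camera_info('wrist');p,d=snapshot('wrist');cv2.imwrite('pics/w14.png',p);pickle.dump(c,open('pics/w14.pkl','wb'))
p,d=snapshot('side'); cv2.imwrite('pics/s14.png',cv2.resize(p[180:250,270:400],None,fx=6,fy=6,interpolation=cv2.INTER_CUBIC))
print(s['t'],s['force'])
E
```

```text
t: 18.2
tcp_pos: [0.55, -0.0124, 0.1235]
tool_rot: [0.684, 0.729, 0.003, 0.005]
force: [0.9, 0.5, 0.3]
finger_gap: -0.001
t: 18.7
tcp_pos: [0.4506, -0.0684, 0.1486]
tool_rot: [0.685, 0.729, 0.001, 0.001]
force: [0.1, -0.2, 1.0]
finger_gap: 0.002
18.7 [ 0.08421999 -0.22493498  0.99175797]
```

View pics/w14.png

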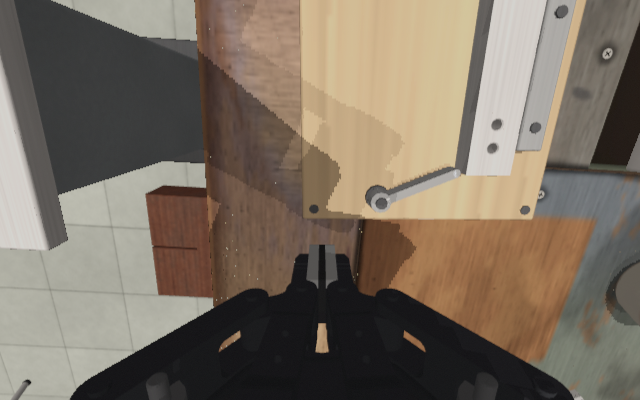

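View pics/s14.png

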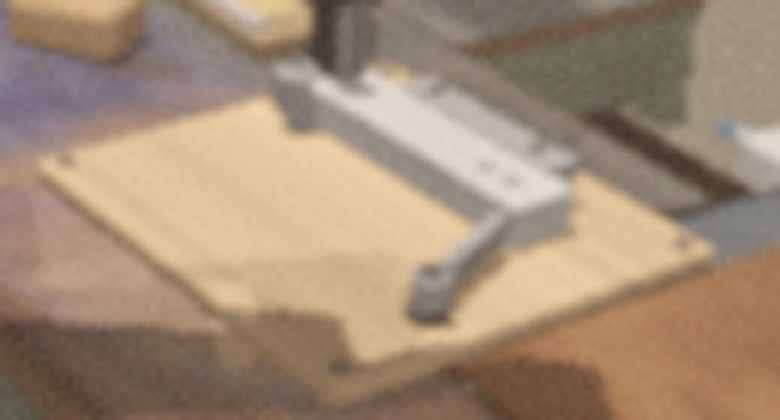

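Run:
```python
from station import *
from fit import *
import pickle
c=pickle.load(open('pics/w14.pkl','rb'))
th=.055;N=np.array([.566,.1415]);Rn=np.array([[np.cos(th),-np.sin(th)],[np.sin(th),np.cos(th)]])
f=lambda uv,z:Rn.T@(ray(c,uv,z)[:2]-N)*1000
pv=f((380,203),.039);tp=f((458,173),.035);print(pv,tp,'catch ang',np.arctan2(*(tp-pv)[::-1])-np.arctan2(28,67))
e1,e2=f((490,0),.036),f((467,175),.036);print('edge',e1,e2,np.arctan2(*(e1-e2)))
f1,f2=f((548,0),.038),f((518,150),.038);print('fence',f1,f2,np.arctan2(*(f1-f2)))
p,d=snapshot('top');cv2.imwrite('pics/t15.png',cv2.resize(p[135:245,260:380],None,fx=5,fy=5,interpolation=cv2.INTER_CUBIC))
```

```text
[ -73.58308808 -206.73848773] [  -4.55150122 -179.23236286] catch ang -0.016674870693702715
edge [ -1.03487715 -46.29437768] [   3.32264316 -180.79139271] -0.0323873107269305
fence [ 41.42563084 -46.59433543] [  42.96900078 -158.00156973] -0.013852522503339652
```

View pics/t15.png

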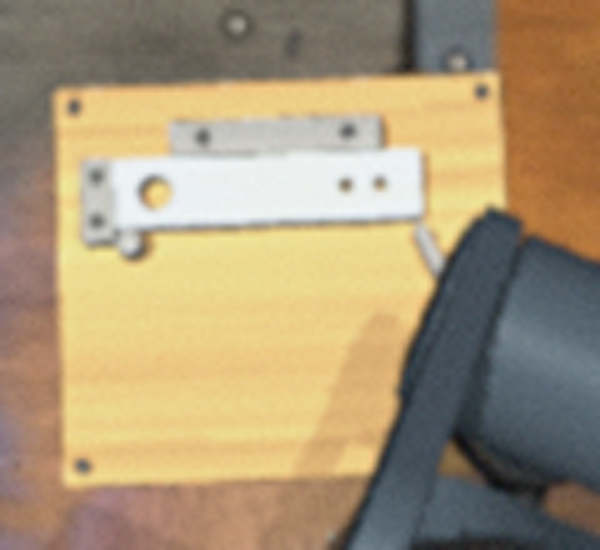

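Run:
```python
from station import *
from fit import *
c=camera_info('top');p,d=snapshot('top');h=cv2.cvtColor(p,cv2.COLOR_BGR2HSV)
m=cv2.inRange(h,(0,0,185),(180,45,255));m[:,:281]=0;m[:,347:]=0;m[:160]=0;m[183:]=0
r,b,k=quad(m,c,.036);print(r,b)
th=.055;N=np.array([.566,.1415]);Rn=np.array([[np.cos(th),-np.sin(th)],[np.sin(th),np.cos(th)]])
print((Rn.T@(b-N).T*1000).T.round(1))
cv2.imwrite('pics/m.png',cv2.resize(m[135:245,260:380],None,fx=5,fy=5))
# along-length edge fits
ys=[];
for u in range(290,342,1):
    col=np.where(m[:,u])[0]
    if len(col): ys.append((u,col.min(),col.max()))
ys=np.array(ys);print(np.polyfit(ys[:,0],ys[:,1],1),np.polyfit(ys[:,0],ys[:,2],1))
for i in(1,2):
    f=np.polyfit(ys[:,0],ys[:,i],1);a=ray(c,(290,np.polyval(f,290)),.036);e=ray(c,(340,np.polyval(f,340)),.036);v=(a-e)[:2];print('yaw',np.arctan2(-v[0],v[1])-th,Rn.T@(a[:2]-N)*1000,Rn.T@(e[:2]-N)*1000)
```

```text
((0.6014800667762756, 0.05599042773246765), (0.06365015357732773, 0.18672780692577362), 5.206094741821289) [[ 0.5613145   0.14608142]
 [ 0.578258   -0.03987608]
 [ 0.6416456  -0.03410056]
 [ 0.62470216  0.15185694]]
[[  -4.4    4.8]
 [   2.3 -181.8]
 [  65.9 -179.5]
 [  59.2    7.1]]
[5.89089046e-03 1.59756809e+02] [-3.02655169e-02  1.87952617e+02]
yaw -0.04500594213707154 [ 56.75404227 -22.99715406] [  50.13899606 -169.87952002]
yaw -0.00838593143921905 [  3.98815055 -21.44461358] [   2.76179074 -167.68132892]
```

View pics/m.png

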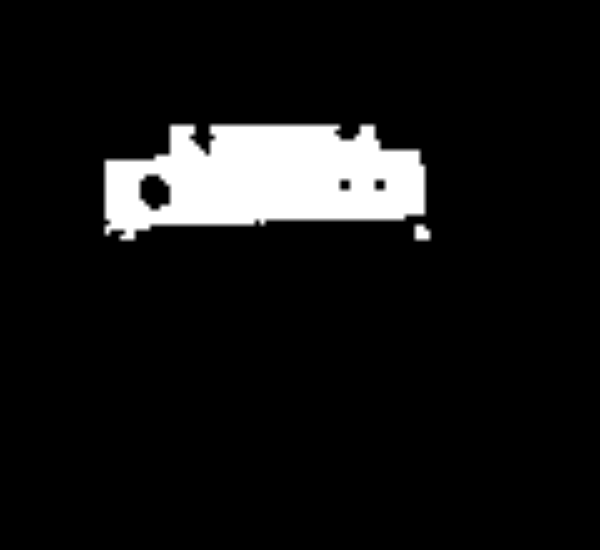

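```bash
python3 -m inch '[[1,[0.2,0.2,-0.2],[0,0,0]],[1,[0.5,0.5,-0.4],[0,0,0]],[1,[0.8,0.7,-0.4],[0,0,0]],[1,[0.8,0.7,-0.4],[0,0,0]],[1,[0.8,0.7,-0.4],[0,0,0]],[1,[0.8,0.7,-0.4],[0,0,0]]]';python3 - <<'E'
from station import *
import cv2,pickle
s=sense();c=camera_info('wrist');p,d=snapshot('wrist');cv2.imwrite('pics/w16.png',p);pickle.dump(c,open('pics/w16.pkl','wb'));print(s['t'])
E
```

```text
t: 19.5
tcp_pos: [0.5133, 0.0161, 0.1879]
tool_rot: [0.684, 0.729, -0.001, -0.001]
force: [-0.5, 0.2, -0.6]
finger_gap: 0.001
19.5
```

View pics/w16.png

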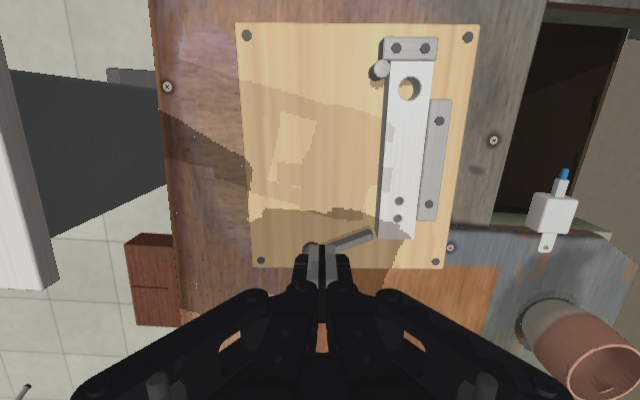

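Run:
```python
from fit import *
import pickle
c=pickle.load(open('pics/w16.pkl','rb'))
p=cv2.imread('pics/w16.png');cv2.imwrite('pics/w16z.png',cv2.resize(p[30:250,350:470],None,fx=2.7,fy=2.7,interpolation=cv2.INTER_CUBIC))
cv2.imwrite('pics/w16z.png',np.hstack([cv2.resize(p[30:130,360:470],None,fx=3.6,fy=5.5*3.6/5.5,interpolation=cv2.INTER_CUBIC),cv2.resize(p[150:250,360:470],None,fx=3.6,fy=3.6,interpolation=cv2.INTER_CUBIC)]))
th=.055;N=np.array([.566,.1415]);Rn=np.array([[np.cos(th),-np.sin(th)],[np.sin(th),np.cos(th)]])
f=lambda uv,z:Rn.T@(ray(c,uv,z)[:2]-N)*1000
a,b=f((409,88.5),.036),f((398,219),.036);print(a,b,np.arctan2(*(a-b)))
a,b=f((430.5,100),.038),f((418,220),.038);print('fence',a,b,np.arctan2(*(a-b)))
```

```text
[ 21.45439235 -25.00930717] [  22.85908062 -157.02050313] -0.010640273734013175
fence [ 42.33875979 -35.14927778] [  43.96427151 -157.20136111] -0.013317393514819217
```

View pics/w16z.png

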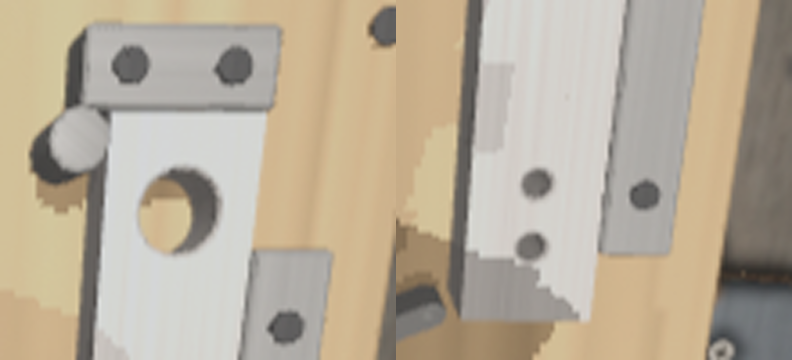

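The bar is flush with the fence (angles within 0.003 rad), its heel is on the end stop, and the catch tip is behind the free end. The robot is clear, so I am handing in.

```bash
python3 -c "
from station import *
print(sense()['force']); print(sign_off())"
```

```text
[0.09137843 0.77081302 0.16406791]
the job is handed in; nothing more can be done
None
```

The bar is loaded in the fixture and handed in at about 19.6 s of the 53 s allowed. `sign_off` gave no verdict, so the figures below are my own.

**What I did:** I gripped the bar at its centre and set it on the board slanting by 0.60 rad, then slid its heel up to the end stop. After releasing it, I swung it in with the closed fingers near the free end until it stopped against the fence. The highest force I read while pushing was about 23 N at the wrist, sampled at the end of each move. I then backed the arm off clear.

**Last checks:**
- **Flush:** the line through the bar's holes and the fence face agree within 0.003 rad.
- **Heel:** it looks tight against the end stop, at about nest x 1.9, y −0.5 mm.
- **Catch:** the arm is behind the free end, at about −0.02 rad by image.
- **Wooden block and brush:** I never worked near them, but I did not measure their final positions.

**What disagreed:**
- **Heel during the swing:** it moved about 4–5 mm off the post towards the fence, then came back as the bar closed.
- **Last top view:** the colour mask merged the bar with the fence, so I relied on the wrist camera there.
- **Bar's back edge:** one rough wrist reading put it at −0.032 rad, where the limit is 0.03. The later hole and fence readings did not support it, giving about −0.011 and −0.013 in the same frame.

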